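# Put the finished corbel to dry and count it

### The arm

A 6-joint arm with a two-finger parallel gripper is mounted at the origin on the work surface. World frame = base frame: x ahead of the robot, y to its left, z up, the work surface at z = 0. Lengths are in m, angles in rad, forces in N, time in s.
With the tool pointing down it reaches from about 0.275 to 0.875 m from the base axis. Payload 12.5 kg.
Tool frame: the origin (TCP) lies at the very end of the fingers, on their centre line; the grasp point (between the pads) lies 19 mm behind it; x points along the fingers, y is the direction in which the jaws open and shut, and the axes are right-handed (so a half turn about x gives the same grasp; the last joint's range is limited). The gripper opens to 85 mm and grips with 20 to 120 N. Pads are 22 mm wide; open, the fingers measure 114 mm over their backs; the gripper's body (76 mm by 85 mm) begins 54 mm behind the grasp point. The pads swing forward as they close: fully open they stand 13 mm farther back than shut.
Start: joints at [1.229, 0.351, 1.652, -0, 1.139, -0.085], TCP at [0.14, 0.532, 0.231] pointing down, gripper open.
Joint ranges: [-2.75, 2.75], [-0.79, 2.1], [0.01, 2.65], [-1.57, 4.71], [0.07, 3.14], [-2.87, 2.87]. Speed limits (rad/s): [2.22, 2.22, 2.79, 3.14, 3.14, 3.14].

### API

Orientations are given as a 3x3 rotation matrix whose columns are the frame's x, y, z axes.
In Python, from bench import manip gives the robot as it stands. Calls block until the motion is done:
- manip.move_ptp(position, orientation): joint-space move of the TCP to a pose.
- manip.move_l(position, attitude=None, max_speed=0.15): straight line of the TCP; attitude=None keeps the orientation; max_speed is the mean speed in m/s.
- manip.move_j(angles): joint-space move.
- manip.set_gripper(opening, effort=None): opening from 0.0 (shut) to 1.0 (fully open); effort is the grip in N (None keeps the last); returns when the fingers have stopped.
- manip.dwell(seconds).
- manip.inverse_kinematics(position, orientation): joint angles nearest the present ones, or None.
- manip.grab_frame(name): name is "side" or "top" or "wrist"; returns (picture, depth): 420x560x3 uint8, red, green, blue; 420x560 float32, m along the optical axis (not along the pixel's ray), 0 where there is no reading.
- manip.get_calibration(name): a dict with "camera_matrix" (3x3 intrinsics, pixels), "R" (3x3) and "t" (3): a world point X has camera coordinates R X + t. Camera axes: x right, y down, z forward; pixel columns grow to the right and rows downward; lengths in m; the calibration is good to about 2 mm. A picture is of the moment at which its call begins: read the wrist's pose just before it. get_calibration takes no time and is no camera call; for the wrist camera it gives the pose at the moment of the call.
A pose or a line that the arm cannot do raises manip.Unreachable and nothing moves.
- manip.sign_off(): hands the job in, once; it reports no verdict.
Trained networks look in the newest picture that a camera, given by its name, has taken for a name from the list of things; names that differ only in an ending like _2 or _b are one class to them, and where a whole thing is asked for, a point or a joint stands for the part that bears it (a point fixed in the world has none). Each returns a list of dicts, best first, with "confidence" (0 to 1); they miss things now and then, are a little off and sometimes report something else, mostly with a low value. They report only what shows in the picture. A call takes as long as a camera call. They do not tell look-alikes from the thing itself.
- manip.look_for(camera, name): "at" ([x, y, z] in m, in world coordinates, good to about 4 mm: the middle of the surface that is visible of it).
Readings, each from a call of its own:
- manip.current_time(): time.
- manip.current_qpos(): joint angles.
- manip.current_joint_vel(): joint speeds.
- manip.current_joint_torque(): joint torques, N m.
- manip.current_ee_pos(): TCP position.
- manip.current_tcp_rot(): TCP orientation.
- manip.current_force(): force on the tool from outside, world axes, zero at the start.
- manip.current_ft_torque(): the same for the moment, N m.
- manip.current_grip_width(): opening from 0.0 (shut) to 1.0 (fully open).
Only numpy, scipy, OpenCV 4.12 (cv2) and the standard library are available. Lean on these libraries where they do the work, as an engineer would, in place of code of your own. Each camera call takes 0.05 s, during which the arm holds its last target.

### The job

The painted corbel standing in front of the stroke counter blocks its lever: set it down gently, upright, in the empty bay of the drying board and let go. Then count it by swinging the counter's lever all the way to its stop and letting it spring back home. Do not work the lever before the corbel is in the bay, and leave everything else where it stands.

Things in the scene. Friction and masses are not known exactly. Their poses are not given: they have to be found in the camera images.
- corbel_mid (a point): Centre, half-way up, of the blue corbel (bracket block, about 250 g) standing in the lever's sweep before the counter. 95 mm tall, upright. Grip it across its y in its upper half, about 65 mm above its foot. z up; its x axis points roughly away from the robot, as the counter's
- corbel: The same corbel; origin under its centre at its foot, axes as corbel_mid. Lowest 12 mm: a cap 50 (x) by 44 (y). Above it the flat sides are 38 apart along y (scrolls on the -x face: 42). Depth along x: 40 up to 42 mm height, above that 28, from x = -7 to +21
- board: Plywood drying board, fixed, 160 (x) by 230 (y), 10 thick, rimmed and halved by strips 10 wide, tops 20 above the bench: two bays, each 140 (x) by 100 (y) inside. It lies on the robot's left or right, with the paint tray on the other side. Origin under its centre. The empty bay is towards its -y
- bay (a point): Centre of the empty bay, on its floor (10 mm above the bench); axes as the board's. The other bay, with the spare corbel, is centred 110 mm from it along +y
- tray: Yellow paint tray, fixed, 170 (x) by 240 (y), 45 tall, a roller in it up to 75. Origin under its centre
- pivot (a point): On the lever's upright hinge axis, 65 mm above the bench, at the middle of the grey fixed counter housing (100 (x) by 140 (y), 55 tall). Axes are the counter's: z up, x away from the robot
- station: The counter with its fixed light bar: origin on the bench below the pivot, same axes. The bar hangs over the knob's path: 20 wide, along y from -130 to +130, centred at x = -85, from 214 to 235 above the bench; so knob and corbel need a tool tilted about 35 degrees, coming from the robot's side (pointing down and to +x). Column 22 square at x = +85, y = +110; arm to the bar 16 wide at y = +110
- lever_knob (a point): Middle of the black upright knob (22 across, 55 tall, 60 to 115 mm above the bench) at the free end of the flat steel lever arm, 110 mm from the pivot axis; the arm is 14 wide at 65 mm height. It turns with the lever; its -x axis points outwards along the arm
- lever (a joint): Sprung lever's angle, rad: 0 home, 1.1 at its stop. At home the arm points along the counter's -x, turned 0.55 rad towards its +y; it swings anticlockwise seen from above, past the middle, to 0.55 rad towards -y. The spring takes about 1.3 N at the knob to start, 5.5 N at the stop, and brings it back when let go
- spare: the dry corbel already in the other bay: same shape as the one to move. Origin under its centre. Leave alone
- tin: steel paint tin, 76 across, 100 tall, beside the counter. Origin under its centre. Leave alone
- jar: white brush jar, 68 across, 85 tall, brushes up to 170 tall, on the other side of the counter. Origin under its centre. Leave alone
- sander: sanding block, 60 by 95 by 32 tall, lying between the robot and the counter. Origin under its centre. Leave alone
- brush: paint brush, 190 long, lying on the bench at the left. Origin under its middle. Leave alone
- tape: roll of tape, 104 across, 30 tall, lying flat at the right. Origin under its centre. Leave alone
Not all that is in view belongs to the job. Leave any turquoise look-alike of the corbel alone.

How it is judged:
By the outcome, as a careful person would: the job done as asked, in the order asked, and still so for the second after the job is handed in, with the robot touching nothing.
It also fails if it takes over 64 s, if anything falls off the work surface, if the arm or the gripper's body presses on something with over 40 N, if the wrist force passes 120 N, or if a joint passes its speed limit or range.

## Working session

There is one attempt and no reset: what is moved stays moved. The work goes in short steps, each a Python script; the robot and the scene stay as the last script left them, time stands still between calls to the robot, and variables do not carry over. Pictures are saved under pics/ and viewed, and the job is handed in when it is done.

```bash
mkdir -p pics; ls; cat > h.py <<'E'
import numpy as np, cv2
from bench import manip
def save(n,img): cv2.imwrite('pics/'+n, img[:,:,::-1])
def cloud(cam,depth,cal):
    K=np.array(cal['camera_matrix']);R=np.array(cal['R']);t=np.array(cal['t'])
    v,u=np.mgrid[0:depth.shape[0],0:depth.shape[1]]
    p=np.stack([(u-K[0,2])/K[0,0]*depth,(v-K[1,2])/K[1,1]*depth,depth],-1)
    return (p-t)@R
def proj(cal,X):
    c=np.array(cal['R'])@np.array(X)+np.array(cal['t']);q=np.array(cal['camera_matrix'])@c
    return q[:2]/q[2]
E
python3 - <<'E'
from h import *
for c in ['top','side']:
    im,d=manip.grab_frame(c); cal=manip.get_calibration(c)
    np.savez(f'{c}0.npz',im=im,d=d,P=cloud(c,d,cal)); save(f'{c}0.png',im)
    for n in ['corbel','board','tray','station','lever_knob','spare','tin','jar','sander']:
        r=manip.look_for(c,n)
        print(c,n,[(np.round(x['at'],3).tolist(),round(x['confidence'],2),proj(cal,x['at']).round().tolist()) for x in r[:4]])
print(manip.current_time())
E
```

```text
pics
top corbel [([0.536, -0.1, 0.094], 0.92, [328.0, 224.0]), ([0.574, 0.01, 0.091], 0.86, [282.0, 208.0]), ([0.483, 0.066, 0.032], 0.39, [261.0, 245.0])]
top board [([0.414, 0.297, 0.011], 0.79, [173.0, 272.0]), ([0.578, 0.01, 0.098], 0.35, [282.0, 207.0])]
top tray [([0.427, -0.309, 0.016], 0.63, [406.0, 266.0]), ([0.683, 0.081, 0.066], 0.45, [254.0, 166.0]), ([0.413, 0.295, 0.009], 0.44, [174.0, 273.0])]
top station [([0.686, 0.077, 0.069], 0.83, [255.0, 165.0])]
top lever_knob [([0.666, 0.06, 0.074], 0.85, [262.0, 172.0])]
top spare [([0.412, 0.34, 0.084], 0.7, [147.0, 276.0])]
top tin [([0.703, 0.222, 0.099], 0.64, [195.0, 156.0])]
top jar [([0.66, -0.126, 0.087], 0.94, [337.0, 173.0]), ([0.41, 0.342, 0.084], 0.49, [146.0, 277.0])]
top sander [([0.486, 0.067, 0.033], 0.91, [261.0, 244.0]), ([0.574, 0.006, 0.092], 0.62, [284.0, 208.0])]
side corbel [([0.52, -0.116, 0.051], 0.69, [305.0, 249.0]), ([0.572, -0.004, 0.05], 0.66, [287.0, 217.0]), ([0.616, 0.447, 0.014], 0.39, [200.0, 157.0])]
side board [([0.398, 0.282, 0.008], 0.8, [175.0, 212.0])]
side tray [([0.42, -0.316, 0.02], 0.86, [345.0, 331.0])]
side station [([0.661, 0.056, 0.068], 0.7, [293.0, 187.0])]
side lever_knob [([0.468, 0.05, 0.03], 0.41, [246.0, 233.0]), ([0.4, 0.281, 0.007], 0.33, [176.0, 212.0])]
side spare [([0.397, 0.335, 0.058], 0.77, [161.0, 191.0])]
side tin [([0.683, 0.208, 0.072], 0.95, [262.0, 162.0])]
side jar []
side sander [([0.466, 0.052, 0.031], 0.66, [245.0, 233.0])]
1.0
```

View pics/top0.png

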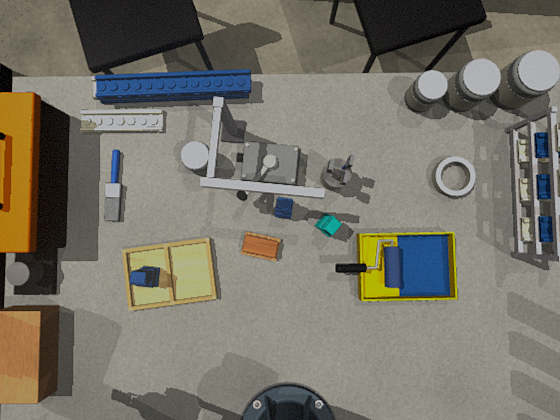

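View pics/side0.png

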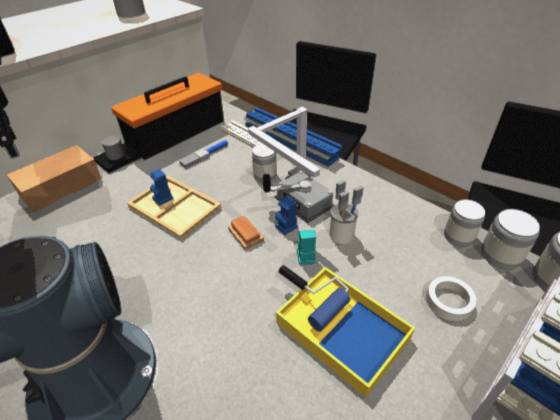

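```bash
python3 - <<'E'
from h import *
a=np.load('top0.npz')['im'][130:300,120:400]
b=np.load('side0.npz')['im'][130:290,130:370]
save('c0.png',np.vstack([cv2.resize(a,(700,425),interpolation=2)]))
save('c1.png',np.vstack([cv2.resize(b,(780,520),interpolation=2)]))
E
```

```text
(no output)
```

View pics/c0.png

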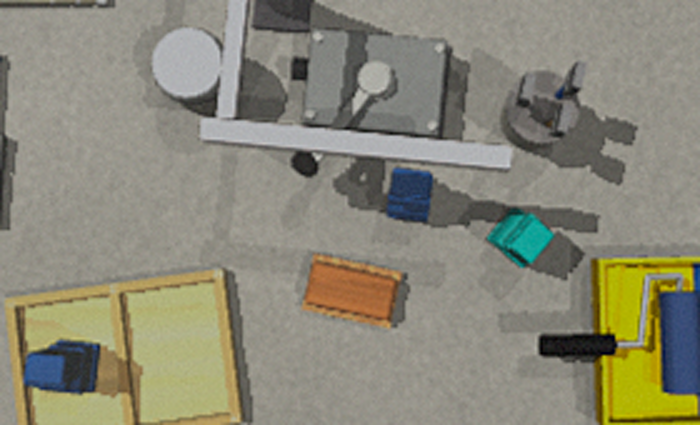

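View pics/c1.png

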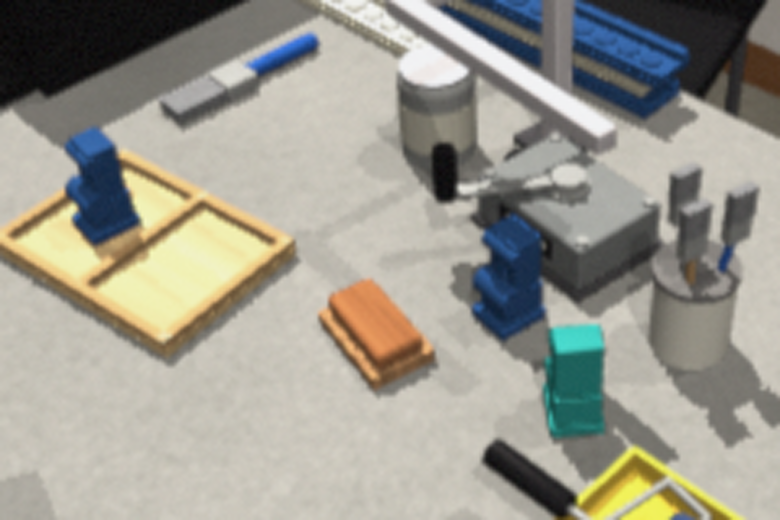

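The blue corbel to move is at top px (284,208) and side px (287,217), in front of the counter. Two things could be mistaken for it: the turquoise look-alike at top px (328,224), and the blue spare in the board's left bay at (147,276). The crops confirm the choice. The empty bay is the right half of the board, at top px (192,270). Next I'll fit the geometry from depth.

```bash
python3 - <<'E'
from h import *
def rect(p):
    r=cv2.minAreaRect((p[:,:2]*1000).astype(np.float32)); return np.round(r[0],1),np.round(r[1],1),round(r[2],1),len(p)
for c in ['top','side']:
    z=np.load(c+'0.npz'); P=z['P'];im=z['im'].astype(int);d=z['d']
    X,Y,Z=P[...,0],P[...,1],P[...,2]; ok=d>0
    fl=ok&(abs(X-.5)<.1)&(abs(Y-.15)<.04)
    print(c,'floor',np.median(Z[fl]))
    # blue corbel
    blue=ok&(im[...,2]>im[...,0]+25)&(im[...,2]>im[...,1]+15)
    reg=(X>.5)&(X<.63)&(Y>-.05)&(Y<.06)&blue
    p=P[reg]; print('corbel n',len(p), p.min(0).round(3),p.max(0).round(3))
    for lo,hi in [(.003,.012),(.012,.045),(.045,.085),(.088,.1)]:
        q=p[(p[:,2]>lo)&(p[:,2]<hi)]
        if len(q)>4: print(lo,hi,rect(q))
    m=ok&(X>.5)&(X<.8)&(Y>-.15)&(Y<.3)&(Z>.21)&(Z<.25); print('bar',rect(P[m]))
    q=P[m]; 
    m=ok&(X>.6)&(X<.8)&(Y>-.03)&(Y<.18)&(abs(Z-.055)<.006); print('housing',rect(P[m]))
    m=ok&(X>.3)&(X<.55)&(Y>.13)&(Y<.46)&(Z>.014)&(Z<.024); print('board strips',rect(P[m]),P[m].min(0),P[m].max(0))
    m=ok&(X>.3)&(X<.55)&(Y>.13)&(Y<.46)&(Z>.006)&(Z<.024); print('board',rect(P[m]))
    dark=(im.sum(-1)<130)&ok&(X>.5)&(X<.7)&(Y>0)&(Y<.18)&(Z>.06)&(Z<.125)
    print('knob',dark.sum(),P[dark].mean(0).round(4),P[dark].min(0).round(3),P[dark].max(0).round(3))
    m=ok&(X>.3)&(X<.55)&(Y>.25)&(Y<.46)&(Z>.088)&(Z<.11); print('spare top',rect(P[m]))
    m=ok&(X>.43)&(X<.53)&(Y>.0)&(Y<.12)&(Z>.022)&(Z<.045); print('sander',rect(P[m]))
    m=ok&(X>.48)&(X<.58)&(Y>-.16)&(Y<-.06)&(Z>.08)&(Z<.11); print('decoy',rect(P[m]))
E
```

```text
top floor 0.0004530618576050534
corbel n 312 [ 0.556 -0.015  0.001] [0.602 0.03  0.1  ]
0.003 0.012 (array([571.3,  -5.2]), array([26.9, 58.2]), 46.7, 9)
0.012 0.045 (array([569.6,  -1.4]), array([27.7, 58.1]), 38.8, 26)
0.045 0.085 (array([564.2,   8.2]), array([14.9, 40.9]), 2.7, 70)
0.088 0.1 (array([585.1,   6.4]), array([38.9, 31. ]), 81.0, 195)
bar (array([694.8,  42.5]), array([259.4, 190. ]), 84.0, 2017)
housing (array([718. ,  64.8]), array([188.6, 141.7]), 83.9, 1871)
board strips (array([411.6, 307.8]), array([160.6, 231.5]), 7.4, 1563) [0.31843231 0.1835722  0.01401944] [0.50534641 0.43205368 0.02399993]
board (array([411.6, 295.9]), array([291.2, 192.1]), 88.5, 5016)
knob 48 [0.6057 0.1062 0.1065] [0.597 0.099 0.064] [0.615 0.117 0.118]
spare top (array([410.2, 356.2]), array([41.9, 34.2]), 84.1, 261)
sander (array([482.1,  69.3]), array([89.9, 45. ]), 77.7, 601)
decoy (array([ 533.7, -108.1]), array([33.9, 39.4]), 49.0, 232)
side floor 0.0002622696341758081
corbel n 591 [ 0.551 -0.019 -0.003] [0.601 0.042 0.1  ]
0.003 0.012 (array([566.5,  -2.7]), array([30.9, 61.9]), 37.8, 54)
0.012 0.045 (array([577.2,   4.9]), array([42.4, 47.9]), 84.7, 175)
0.045 0.085 (array([576.9,   4.9]), array([40.8, 39.7]), 81.0, 203)
0.088 0.1 (array([583.2,   4.4]), array([40.6, 32.8]), 81.3, 136)
bar (array([685.1,  35.2]), array([260. , 191.2]), 80.8, 1223)
housing (array([673.4,  42.4]), array([142.1, 144.1]), 85.6, 902)
board strips (array([447.1, 314.4]), array([240. , 241.5]), 8.1, 1016) [0.31619807 0.18071604 0.01401379] [0.54942738 0.45082808 0.02395627]
board (array([447.4, 318.2]), array([241.6, 249.1]), 8.1, 2795)
knob 119 [0.5969 0.0922 0.0934] [0.569 0.    0.062] [0.613 0.114 0.118]
spare top (array([407.5, 353.2]), array([42.7, 33.5]), 84.8, 161)
sander (array([478.8,  66.4]), array([90.8, 45.5]), 76.6, 431)
decoy (array([ 528.2, -112.6]), array([32. , 39.4]), 41.1, 197)
```

```bash
cat >> h.py <<'E'
def ori(psi,tilt=35,flip=False):
    t=np.radians(tilt);c,s=np.cos(psi),np.sin(psi)
    x=np.array([np.sin(t)*c,np.sin(t)*s,-np.cos(t)]);y=np.array([-s,c,0.])*(-1 if flip else 1)
    return np.stack([x,y,np.cross(x,y)],1)
def rz(a): return np.array([[np.cos(a),-np.sin(a),0],[np.sin(a),np.cos(a),0],[0,0,1]])
CO=np.array([.5773,.0065,0]);CY=np.radians(-9)
ST=np.array([.6945,.0425,0]);SY=np.radians(-6)
BAY=np.array([.4176,.2525,.010]);BY=np.radians(7.4)
T=np.radians(35)
def tcp_corbel(o,yaw,gx=.007,gz=.066,adv=.022):   # TCP for corbel with foot origin o
    return np.array(o)+rz(yaw)@(np.array([gx,0,gz])+adv*np.array([np.sin(T),0,-np.cos(T)]))
def knob(phi): return ST+rz(SY)@np.array([-.11*np.cos(phi),.11*np.sin(phi),0])
E
python3 - <<'E'
from h import *
print(manip.current_tcp_rot().round(2))
for f in (0,1):
    g=tcp_corbel(CO,CY);O=ori(CY,flip=f)
    print(f,'grasp',g.round(3),manip.inverse_kinematics(g,O))
    print('pre',manip.inverse_kinematics(g-.1*O[:,0],O))
    for yaw in (BY,np.radians(20)):
        b=tcp_corbel(BAY,yaw);O=ori(yaw,flip=f)
        print('bay',b.round(3),manip.inverse_kinematics(b,O),manip.inverse_kinematics(b+[0,0,.1],O))
    for phi in (.55,0,-.55):
        k=knob(phi)+rz(SY)@[.01,.03,.085]
        print('knob',k.round(3),manip.inverse_kinematics(k,ori(SY,flip=f)))
E
```

```text
[[ 0.    0.25  0.97]
 [ 0.    0.97 -0.25]
 [-1.    0.    0.  ]]
0 grasp [0.597 0.003 0.048] [-0.04328598  0.57837384  2.05217398  3.73566799  0.11661865  1.07322488]
pre [-0.02651977  0.32700388  2.1651638  -1.05400059  0.08599611 -0.41123933]
bay [0.437 0.255 0.058] [0.5623692  0.48028448 2.23814208 4.19106514 0.28136504 0.90098316] [ 0.5623692   0.23274789  2.19628785 -1.03915113  0.28310456 -0.18740703]
bay [0.436 0.259 0.058] [0.48534688 0.46961957 2.26589069 3.51573387 0.21486855 1.31636417] [ 0.48534688  0.2140338   2.22295577 -0.6735157   0.12526097 -0.78924983]
knob [0.62  0.138 0.085] [ 0.22313758  0.5534463   1.93005004 -1.20199042  0.1993326  -0.10385201]
knob [0.598 0.083 0.085] [ 0.11547955  0.50982329  2.02121521 -1.48293191  0.12610203  0.09277163]
knob [0.608 0.024 0.085] None
1 grasp [0.597 0.003 0.048] [-0.04328598  0.57837384  2.05217398  3.73566799  0.11661865 -2.06836777]
pre [-0.02651977  0.32700388  2.1651638  -1.05400059  0.08599611  2.73035332]
bay [0.437 0.255 0.058] [ 0.5623692   0.48028448  2.23814208  4.19106514  0.28136504 -2.24060949] None
bay [0.436 0.259 0.058] [ 0.48534688  0.46961957  2.26589069  3.51573387  0.21486855 -1.82522849] [ 0.48534688  0.2140338   2.22295577 -0.6735157   0.12526097  2.35234282]
knob [0.62  0.138 0.085] None
knob [0.598 0.083 0.085] None
knob [0.608 0.024 0.085] None
```

```bash
python3 - <<'E'
from h import *
c=manip.get_calibration('wrist');C=-np.array(c['R']).T@np.array(c['t']);R=manip.current_tcp_rot()
print('cam in tool',(R.T@(C-manip.current_ee_pos())).round(3),'axis',(R.T@np.array(c['R'])[2]).round(2))
for tl in (20,25,28,45,50,55):
  t=np.radians(tl);a=np.array([np.sin(t),0,-np.cos(t)])
  for f in (0,1):
    def ik(n,p,psi):
        q=manip.inverse_kinematics(p,ori(psi,tl,f)); print(tl,f,n,None if q is None else np.round(q,2).tolist())
    for psi in (CY,):
      g=CO+rz(CY)@(np.array([.007,0,.066])+.022*a)
      ik('grasp',g,CY);ik('up',g+[0,0,.03],CY);ik('back',g+[-.1,0,.03],CY)
    for yaw in (BY,np.radians(30)):
      b=BAY+rz(yaw)@(np.array([.007,0,.066])+.022*a);ik('bay',b,yaw);ik('bayup',b+[0,0,.08],yaw)
    for phi in (.55,0,-.55):
      k=knob(phi)+rz(SY)@[.01,.03,.085];ik('knob',k,SY)
E
```

```text
cam in tool [-0.142  0.001 -0.084] axis [0.95 0.   0.32]
20 0 grasp [-0.06, 0.58, 1.91, -0.11, 0.31, -1.37]
20 0 up [-0.06, 0.52, 1.9, -0.1, 0.37, -1.39]
20 0 back [-0.07, 0.39, 2.15, -0.12, 0.25, -1.37]
20 0 bay [0.51, 0.46, 2.12, -0.49, 0.27, -0.74]
20 0 bayup [0.51, 0.29, 2.08, -0.28, 0.46, -0.96]
20 0 bay [0.43, 0.45, 2.13, 0.15, 0.21, -1.8]
20 0 bayup [0.43, 0.28, 2.09, 0.07, 0.42, -1.72]
20 0 knob [0.19, 0.57, 1.77, -0.22, 0.47, -1.1]
20 0 knob [0.09, 0.52, 1.86, -0.16, 0.42, -1.24]
20 0 knob [-0.03, 0.53, 1.85, -0.07, 0.41, -1.43]
20 1 grasp [-0.06, 0.58, 1.91, -0.11, 0.31, 1.77]
20 1 up [-0.06, 0.52, 1.9, -0.1, 0.37, 1.75]
20 1 back [-0.07, 0.39, 2.15, -0.12, 0.25, 1.77]
20 1 bay [0.51, 0.46, 2.12, -0.49, 0.27, 2.4]
20 1 bayup [0.51, 0.29, 2.08, -0.28, 0.46, 2.18]
20 1 bay [0.43, 0.45, 2.13, 0.15, 0.21, 1.34]
20 1 bayup [0.43, 0.28, 2.09, 0.07, 0.42, 1.42]
20 1 knob [0.19, 0.57, 1.77, -0.22, 0.47, 2.04]
20 1 knob [0.09, 0.52, 1.86, -0.16, 0.42, 1.9]
20 1 knob [-0.03, 0.53, 1.85, -0.07, 0.41, 1.71]
25 0 grasp [-0.05, 0.57, 1.96, -0.25, 0.18, -1.23]
25 0 up [-0.05, 0.51, 1.95, 
[... 3753 characters left out ...]
55 0 bay [0.4, 0.62, 2.41, 3.01, 0.85, 1.59]
55 0 bayup [0.4, 0.35, 2.41, 2.96, 0.58, 1.66]
55 0 knob [0.27, 0.63, 2.08, 3.73, 0.58, 1.29]
55 0 knob [0.15, 0.6, 2.18, 3.51, 0.61, 1.41]
55 0 knob [0.0, 0.6, 2.18, 3.29, 0.6, 1.51]
55 1 grasp [-0.03, 0.68, 2.19, 3.31, 0.69, -1.63]
55 1 up [-0.03, 0.6, 2.19, 3.33, 0.62, -1.65]
55 1 back [-0.03, 0.55, 2.43, 3.28, 0.8, -1.6]
55 1 bay [0.64, 0.63, 2.35, 3.73, 0.82, -1.68]
55 1 bayup [0.64, 0.37, 2.35, 3.9, 0.62, -1.92]
55 1 bay [0.4, 0.62, 2.41, 3.01, 0.85, -1.55]
55 1 bayup [0.4, 0.35, 2.41, 2.96, 0.58, -1.49]
55 1 knob [0.27, 0.63, 2.08, 3.73, 0.58, -1.86]
55 1 knob [0.15, 0.6, 2.18, 3.51, 0.61, -1.73]
55 1 knob [0.0, 0.6, 2.18, 3.29, 0.6, -1.64]
```

```bash
cat >> h.py <<'E'
TL=45;T=np.radians(TL)
AX=np.array([np.sin(T),0,-np.cos(T)])
def O_(psi): return ori(psi,TL)
E
python3 - <<'E'
from h import *
g=tcp_corbel(CO,CY);O=O_(CY);pre=g-.10*O[:,0]
q=manip.current_qpos()
manip.move_j([0.0,.1,1.65,0,1.2,-.085]);print(manip.current_ee_pos(),manip.current_time())
qp=manip.inverse_kinematics(pre,O);print(qp)
assert qp is not None and qp[3]>2
mid=np.array(qp);mid[1]-=.3
manip.move_j(mid);manip.set_gripper(.85);manip.move_j(qp)
print(manip.current_ee_pos(),pre,manip.current_time())
for c in ['wrist','side']:
    im,d=manip.grab_frame(c);cal=manip.get_calibration(c);save(c+'1.png',im)
    if c=='wrist':
        P=cloud(c,d,cal);np.savez('wrist1.npz',im=im,d=d,P=P)
E
```

```text
[0.52254667 0.0471122  0.36524888] 3.25
[-0.00918607  0.36526384  2.28601086  3.49322314  0.30733263  1.33935907]
[0.53024695 0.01400176 0.12195084] [0.52973853 0.014033   0.12115433] 7.1583
```

View pics/wrist1.png

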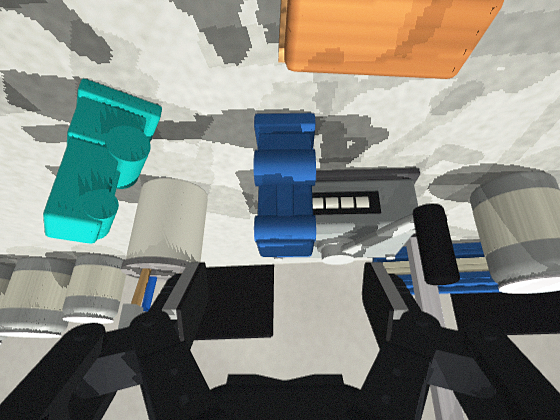

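View pics/side1.png

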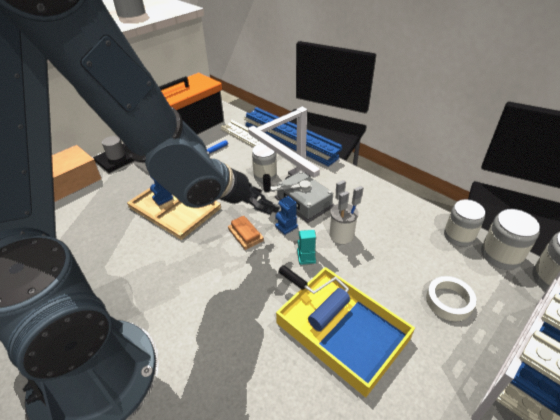

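The wrist view is inverted. The blue corbel stands between the open fingers at about px (285,185), turquoise is well to the side at (100,160), and the knob is at (436,245). I'll check the fit against the wrist cloud.

```bash
python3 - <<'E'
from h import *
z=np.load('wrist1.npz');P=z['P'];im=z['im'].astype(int);ok=z['d']>0
blue=ok&(im[...,2]>im[...,0]+30)&(im[...,2]>im[...,1]+20)
p=P[blue];p=p[(abs(p[:,0]-.577)<.05)&(abs(p[:,1]-.006)<.05)]
l=(p-CO)@rz(CY)
for lo,hi in [(.0,.012),(.014,.042),(.046,.09),(.0925,.1)]:
    q=l[(l[:,2]>lo)&(l[:,2]<hi)]; print(lo,len(q),np.percentile(q,[2,98],axis=0).round(4).tolist())
q=p[(p[:,2]>.0925)];r=cv2.minAreaRect((q[:,:2]*1000).astype(np.float32));print(r)
m=ok&(P[...,2]>.065)&(P[...,2]<.112)&(im.sum(-1)<110)&(abs(P[...,0]-.606)<.03)&(abs(P[...,1]-.107)<.03)
k=P[m];print('knob',k.min(0),k.max(0),k.mean(0))
E
```

```text
0.0 1132 [[-0.024, -0.0199, 0.0019], [-0.0039, 0.0224, 0.0119]]
0.014 1612 [[-0.0217, -0.0179, 0.0145], [-0.014, 0.0205, 0.0417]]
0.046 3949 [[-0.0177, -0.0177, 0.0467], [-0.0039, 0.0203, 0.0895]]
0.0925 793 [[-0.0055, -0.0158, 0.0927], [0.0191, 0.0191, 0.0952]]
((584.5028686523438, 7.21434211730957), (36.90633010864258, 27.13654136657715), 82.00483703613281)
knob [0.59336556 0.09844704 0.06502855] [0.60980756 0.11947255 0.11199498] [0.59798879 0.10736129 0.08963926]
```

```bash
sed -i 's/^CO=.*/CO=np.array([.5773,.0077,0]);CY=np.radians(-8.5)/' h.py
python3 - <<'E'
from h import *
g=tcp_corbel(CO,CY);O=O_(CY)
manip.move_l(g,O,max_speed=.08)
print(manip.current_ee_pos(),g,manip.current_qpos().round(3),manip.current_force().round(2))
manip.set_gripper(.3,60)
print('w',manip.current_grip_width(),manip.current_force().round(2),manip.current_time())
im,d=manip.grab_frame('wrist');save('wrist2.png',im)
E
```

```text
[0.5995114  0.0044236  0.05076044] [0.59960859 0.00436596 0.05044365] [-0.035  0.613  2.13   3.353  0.392  1.455] [ 0.03  0.2  -0.24]
w 0.44333512394805147 [-2.6   0.44  5.61] 9.0583
```

View pics/wrist2.png

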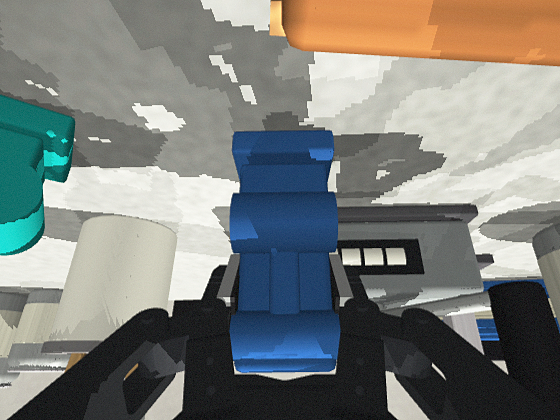

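Width 0.443 (37.7 mm) matches the 38 mm corbel, which is gripped at its upper half around px (285,285). Lifting.

```bash
python3 - <<'E'
from h import *
g=tcp_corbel(CO,CY);O=O_(CY)
h=rz(CY)@[1,0,0]
manip.move_l(g+[0,0,.055],max_speed=.08)
print('w',manip.current_grip_width(),manip.current_force().round(2))
manip.move_l(g-.11*h+[0,0,.055],max_speed=.15)
b=tcp_corbel(BAY,BY);Ob=O_(BY)
q=manip.inverse_kinematics(b+[0,0,.06],Ob);print(np.round(q,2),manip.current_qpos().round(2))
manip.move_l(b+[0,0,.06],Ob,max_speed=.15)
print(manip.current_ee_pos(),b,manip.current_qpos().round(2),'w',manip.current_grip_width(),manip.current_time())
im,d=manip.grab_frame('wrist');save('wrist3.png',im);cal=manip.get_calibration('wrist');np.savez('wrist3.npz',im=im,d=d,P=cloud('wrist',d,cal))
im,d=manip.grab_frame('side');save('side3.png',im)
E
```

```text
w 0.433135126063717 [-0.32  0.06 -1.89]
[0.6  0.36 2.3  4.1  0.41 1.  ] [0.01 0.37 2.38 3.42 0.4  1.42]
[0.44000293 0.25495887 0.12036225] [0.43996848 0.25540516 0.06044365] [0.6  0.36 2.3  4.1  0.41 1.  ] w 0.43617786115854007 12.5917
```

View pics/wrist3.png

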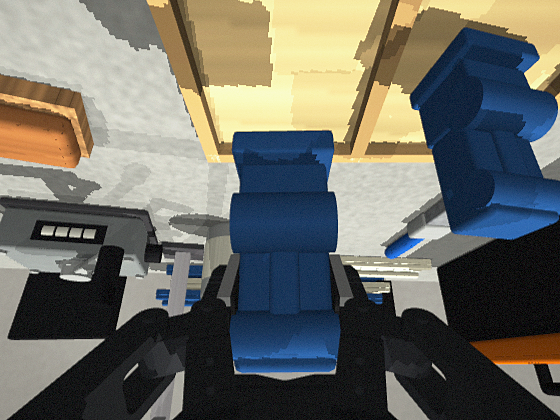

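View pics/side3.png

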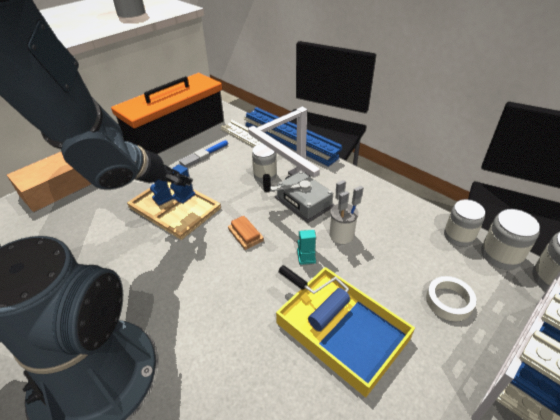

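The corbel sits unchanged in the jaws (px 285,250), over the right-hand empty bay. I'll lower it in small steps while watching the force.

```bash
python3 - <<'E'
from h import *
z=np.load('wrist3.npz');P=z['P'];m=(z['d']>0)&(P[...,2]>.005)&(P[...,2]<.03)
l=(P[m]-BAY)@rz(BY); s=l[l[:,2]>.005]; 
fl=l[(abs(l[:,2])<.004)]
print('floor',np.percentile(fl[(fl[:,1]<.056)&(fl[:,1]>-.056)][:,:2],[1,99],axis=0).round(3),'strips y',np.histogram(s[:,1],bins=np.arange(-.08,.08,.01)))
b=tcp_corbel(BAY,BY)
manip.move_l(b+[0,0,.008],max_speed=.1)
f0=manip.current_force();print(f0.round(2))
for k in range(14):
    manip.move_l(b+[0,0,.007-.001*k],max_speed=.02)
    f=manip.current_force()
    if f[2]-f0[2]>2.0: break
print(k,f.round(2),manip.current_ee_pos()-b,manip.current_time())
im,d=manip.grab_frame('wrist');save('wrist4.png',im);im,d=manip.grab_frame('side');save('side4.png',im[150:260,100:260])
E
```

```text
floor [[-0.041 -0.049]
 [ 0.066  0.051]] strips y (array([  89,   33, 2701,  736,   18,    0,    0,    0,    0,    0,    0,
         43,  150, 3103,  328]), array([-8.00000000e-02, -7.00000000e-02, -6.00000000e-02, -5.00000000e-02,
       -4.00000000e-02, -3.00000000e-02, -2.00000000e-02, -1.00000000e-02,
       -4.16333634e-17,  1.00000000e-02,  2.00000000e-02,  3.00000000e-02,
        4.00000000e-02,  5.00000000e-02,  6.00000000e-02,  7.00000000e-02]))
[-0.48 -0.74 -2.44]
7 [-1.6  -0.86  1.45] [2.55402319e-04 5.22935189e-05 3.09189086e-04] 15.3583
```

View pics/wrist4.png

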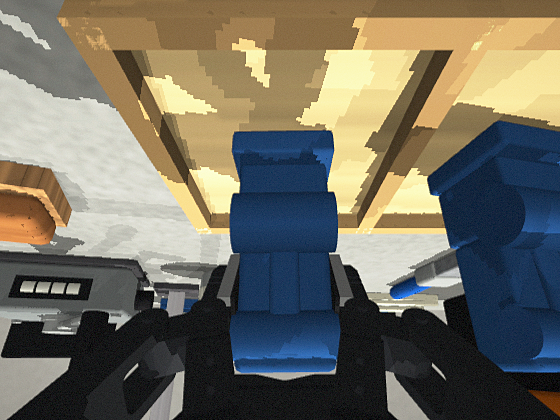

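```bash
python3 - <<'E'
from h import *
manip.set_gripper(.65);print(manip.current_grip_width(),manip.current_force().round(2))
p=manip.current_ee_pos();O=manip.current_tcp_rot()
manip.move_l(p-.04*O[:,0],max_speed=.06)
manip.move_l(p-.13*O[:,0],max_speed=.15)
print(manip.current_time(),manip.current_qpos().round(2))
im,d=manip.grab_frame('wrist');save('wrist5.png',im);cal=manip.get_calibration('wrist');P=cloud('wrist',d,cal)
im=im.astype(int);m=(d>0)&(im[...,2]>im[...,0]+30)&(im[...,2]>im[...,1]+20)
l=(P[m]-BAY)@rz(BY);l=l[(abs(l[:,0])<.06)&(abs(l[:,1])<.06)]
for lo,hi in [(.0,.012),(.014,.042),(.046,.09),(.0925,.1)]:
    q=l[(l[:,2]>lo)&(l[:,2]<hi)]; print(lo,len(q),np.percentile(q,[2,98],axis=0).round(4).tolist())
E
```

```text
0.650617230069186 [-0.32  0.05  0.57]
17.3417 [0.76 0.18 2.44 4.39 0.46 0.83]
0.0 1011 [[-0.0234, -0.0207, 0.0011], [-0.0029, 0.0214, 0.0117]]
0.014 1272 [[-0.0213, -0.0185, 0.0145], [-0.0133, 0.0194, 0.0416]]
0.046 3058 [[-0.0162, -0.0187, 0.0466], [-0.0033, 0.0192, 0.0893]]
0.0925 628 [[-0.0043, -0.0168, 0.0927], [0.0206, 0.0178, 0.0943]]
```

View pics/wrist5.png

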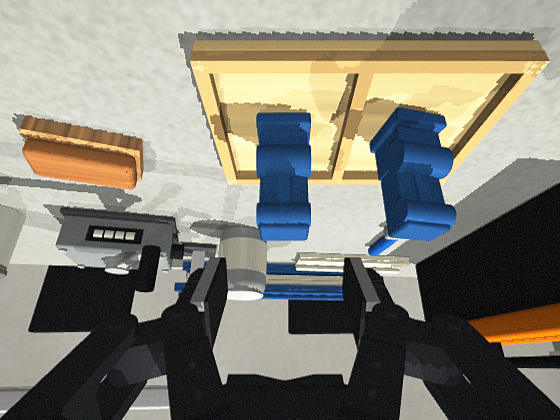

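Corbel released, upright in the right bay (px 284,175), and fitted centred within 1–2 mm. Now the lever: fingers shut, approaching on the knob's +y side.

```bash
cat >> h.py <<'E'
OS=O_(SY)
def push(phi,gap=0.0255):  # tcp to have the finger back touch knob at angle phi from +y side
    return knob(phi)+rz(SY)@np.array([.010,gap,.084])
E
python3 - <<'E'
from h import *
p=manip.current_ee_pos()
manip.move_l(p+[0,0,.11],max_speed=.2)
manip.set_gripper(0.0,40)
s=push(.55,.040);pre=s-.09*OS[:,0]
q=manip.inverse_kinematics(pre,OS);print(np.round(q,2),manip.current_qpos().round(2),pre)
manip.move_ptp(pre+[-.02,0,.08],OS)
manip.move_l(pre,OS)
print(manip.current_ee_pos(),manip.current_grip_width(),manip.current_time(),manip.current_qpos().round(2))
manip.move_l(s,OS,max_speed=.08)
print(manip.current_ee_pos()-s,manip.current_force().round(2),manip.current_time())
for c in ('wrist','top'):
    im,d=manip.grab_frame(c);save(c+'6.png',im)
E
```

```text
Traceback (most recent call last):
bench.Unreachable: the arm cannot follow that straight line within its joint ranges
```

```bash
python3 - <<'E'
from h import *
q=manip.current_qpos();q[1]-=.25
manip.move_j(q);print(manip.current_ee_pos())
manip.set_gripper(0.0,40)
s=push(.55,.040);pre=s-.09*OS[:,0]
q=manip.inverse_kinematics(pre,OS);print(np.round(q,2),manip.current_qpos().round(2),pre)
assert q is not None and q[3]>2.5
m=np.array(q);m[1]-=.2
manip.move_j(m);print(manip.current_ee_pos())
manip.move_j(q)
print(manip.current_ee_pos(),manip.current_grip_width(),manip.current_time())
manip.move_l(s,OS,max_speed=.08)
print(manip.current_ee_pos()-s,manip.current_force().round(2),manip.current_time())
for c in ('wrist','top'):
    im,d=manip.grab_frame(c);save(c+'6.png',im)
E
```

```text
[0.35898374 0.25261806 0.25931999]
[0.33 0.38 2.13 4.39 0.32 0.65] [ 0.76 -0.07  2.44  4.39  0.46  0.83] [0.55808132 0.15487081 0.14763961]
[0.56711221 0.15865237 0.26431831]
[0.55795667 0.15562412 0.14848227] 0.001807925631994565 19.9
[-1.20015324e-04  9.83483531e-05  3.51254690e-04] [ 0.76  0.16 -0.4 ] 21.175
```

View pics/wrist6.png

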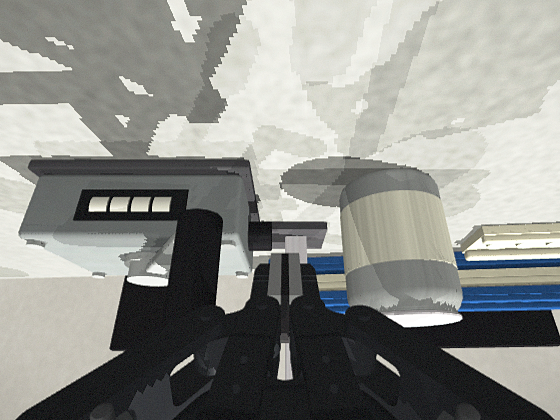

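View pics/top6.png

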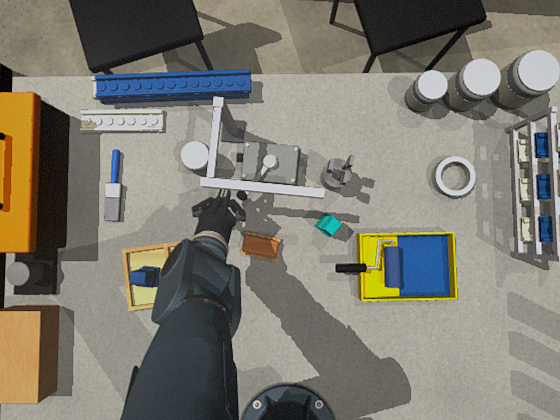

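The knob is at wrist px (197,260), just to the -y side of the closed fingers at px (285,290), with clear space between. Sweeping along the arc.

```bash
python3 - <<'E'
from h import *
f0=manip.current_force()
manip.move_l(push(.55,.0255),OS,max_speed=.06)
print('contact',(manip.current_force()-f0).round(2))
for phi in np.arange(.45,-.56,-.1):
    manip.move_l(push(phi),OS,max_speed=.08)
    f=manip.current_force()-f0
    print(round(phi,2),f.round(2),round(manip.current_time(),2))
    if np.linalg.norm(f)>14: break
im,d=manip.grab_frame('wrist');save('wrist7.png',im)
im,d=manip.grab_frame('top');save('top7.png',cv2.resize(im[130:260,180:380],(800,520)))
E
```

```text
contact [-0.31  0.5   0.67]
0.45 [-2.25  2.92  0.52] 21.95
0.35 [-1.51  3.42  0.78] 22.23
0.25 [-1.74  3.03  0.97] 22.52
0.15 [-2.53  3.12  0.82] 22.8
0.05 [-2.03  3.43  1.21] 23.08
-0.05 [-1.51  2.9   1.15] 23.37
-0.15 [-1.22  2.79  0.94] 23.65
-0.25 [-0.52  3.79  0.07] 23.93
-0.35 [-0.1   3.36 -0.84] 24.22
-0.45 [ 0.95  4.72 -0.04] 24.5
-0.55 [ 0.77  5.69 -0.69] 24.78
```

View pics/wrist7.png

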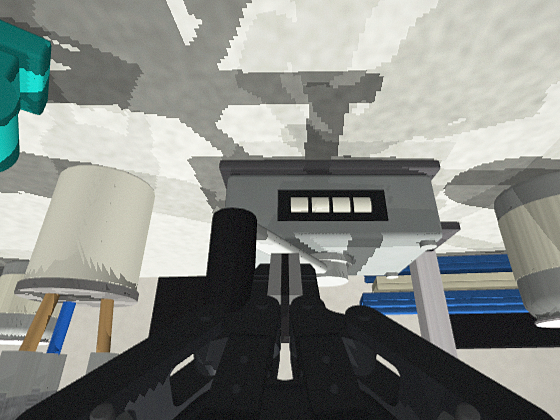

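View pics/top7.png

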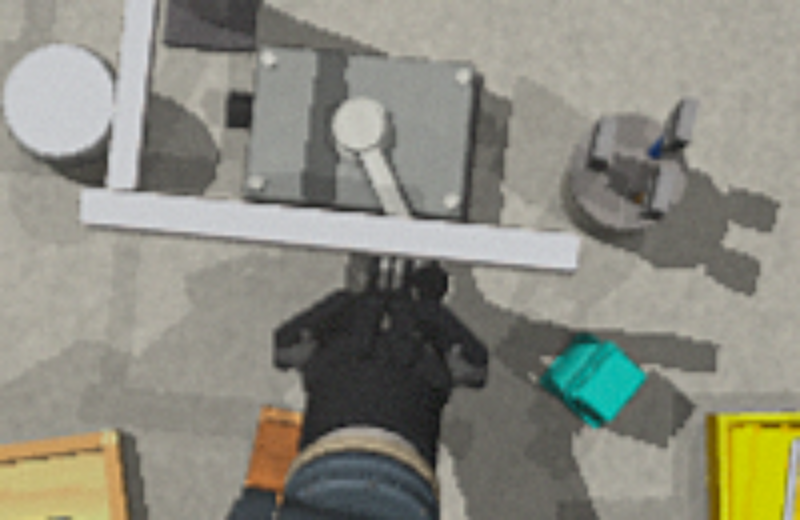

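The arm has swung past the middle (knob at crop px (430,280)), but there's no hard-stop force rise yet. Pushing on in small steps.

```bash
python3 - <<'E'
from h import *
for phi in np.arange(-.57,-.72,-.02):
    manip.move_l(push(phi),OS,max_speed=.04)
    manip.dwell(.1)
    f=manip.current_force();print(round(phi,2),f.round(2),(manip.current_ee_pos()-push(phi)).round(4),round(manip.current_time(),2))
    if np.linalg.norm(f)>18: break
im,d=manip.grab_frame('top');save('top8.png',cv2.resize(im[130:260,180:380],(800,520)))
E
```

```text
-0.57 [-0.84  6.32 -0.7 ] [-0.0002  0.0006 -0.    ] 25.23
-0.59 [-3.82  8.28  1.34] [-0.0005  0.001  -0.0001] 25.58
-0.61 [-8.66 18.54  5.74] [-0.001   0.0019 -0.0003] 25.93
```

View pics/top8.png

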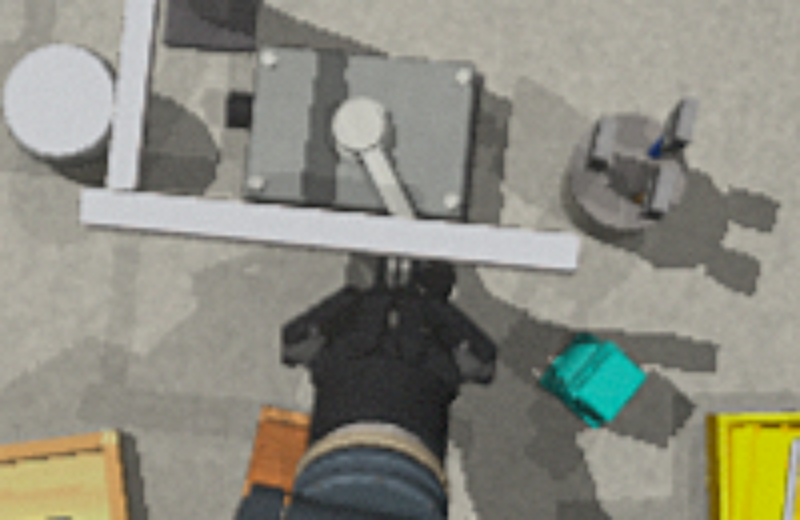

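The stop is reached: force jumps from 8 to 20 N while the arm lags. I'll back off along the arc so the spring brings the lever home, then retreat.

```bash
python3 - <<'E'
from h import *
for phi,gap in [(-.5,.030),(-.25,.036),(0,.04),(.25,.042),(.55,.046)]:
    manip.move_l(push(phi,gap),OS,max_speed=.2)
print(manip.current_force().round(2),manip.current_time())
s=push(.55,.046);manip.move_l(s-.09*OS[:,0],max_speed=.12)
q=manip.current_qpos();q[1]-=.3;manip.move_j(q)
q[0]=1.2;manip.move_j(q);print(manip.current_ee_pos())
manip.dwell(.3)
for c in ('top','side'):
    im,d=manip.grab_frame(c);cal=manip.get_calibration(c);P=cloud(c,d,cal);np.savez(c+'9.npz',im=im,d=d,P=P);save(c+'9.png',im)
    i=im.astype(int);X,Y,Z=P[...,0],P[...,1],P[...,2]
    dark=(i.sum(-1)<130)&(d>0)&(X>.55)&(X<.65)&(Y>.06)&(Y<.15)&(Z>.06)&(Z<.125)
    print(c,'knob',dark.sum(),P[dark].mean(0).round(4))
    for n in ('corbel','lever_knob','sander','tin','jar'):
        print(n,[(np.round(x['at'],3).tolist(),round(x['confidence'],2)) for x in manip.look_for(c,n)[:3]])
print(manip.current_time(),manip.current_force().round(2))
E
```

```text
[ 0.12  0.04 -0.14] 27.4917
[0.24497349 0.53485159 0.32380852]
top knob 50 [0.6057 0.1059 0.1062]
corbel [([0.425, 0.244, 0.093], 0.85), ([0.534, -0.1, 0.092], 0.7)]
lever_knob [([0.668, 0.058, 0.07], 0.71)]
sander [([0.485, 0.067, 0.036], 0.94)]
tin []
jar [([0.659, -0.12, 0.086], 0.92), ([0.428, 0.24, 0.096], 0.36)]
side knob 105 [0.6001 0.1023 0.0967]
corbel [([0.522, -0.119, 0.054], 0.97), ([0.414, 0.239, 0.059], 0.63), ([0.399, 0.333, 0.056], 0.42)]
lever_knob [([0.633, 0.081, 0.068], 0.67), ([0.421, 0.234, 0.058], 0.29)]
sander [([0.468, 0.054, 0.032], 0.63)]
tin [([0.682, 0.205, 0.071], 0.89)]
jar [([0.648, -0.142, 0.085], 0.79)]
31.7583 [-0.06  0.07 -0.18]
```

View pics/top9.png

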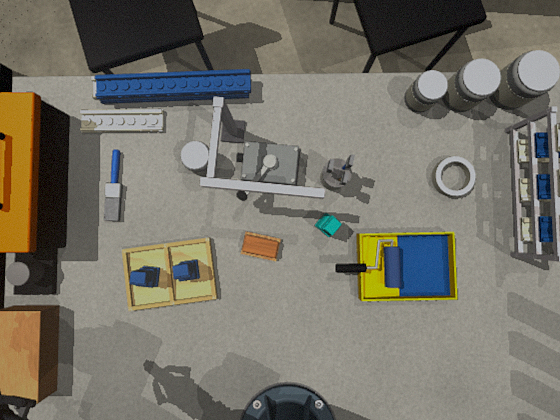

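View pics/side9.png

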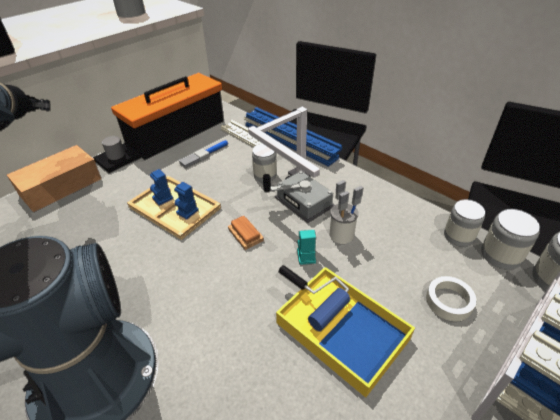

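The corbel stands upright in the right bay (top px (186,270)). The knob is back home at px (242,196), and nothing else has moved. Handing in.

```bash
python3 - <<'E'
from h import *
manip.sign_off();print(manip.current_time())
E
```

```text
the job is handed in; nothing more can be done
the job is handed in; nothing more can be done
```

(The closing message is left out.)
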